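# Shut and lock the device drawer

### The job

First push the open drawer of the grey steel drawer unit fully shut. Then take the key with the flat square head (not the one with the round knob head) from its stand, push it straight down into the lock on top of the unit until its collar sits on the lock plate, easing it with small wiggles where the sticky pins catch, and turn it a quarter turn clockwise to its stop. The lock springs back by itself, so finish while still gripping the key and holding it turned; leave the other key and the loose things on the bench where they are.

Things in the scene. Friction and masses are not known exactly. Their poses are not given: they have to be found in the camera images.
- unit: grey steel drawer unit standing on the bench, 200 mm deep (its x), 240 mm wide (y), top 120 mm above the bench; origin under its middle. x points from the drawer front to the back, so the drawer is pushed shut along +x. The lock is on its top, 50 mm nearer the front than the middle.
- lock_mouth (a point): centre of the key slot on the upper face of the lock plate, a square steel plate 50 x 50 mm, 8 mm thick, on top of the unit; this face is 128 mm above the bench. The slot is 16 mm long along x (the unit's x) and 7 mm wide along y; z up. The lock turns about the vertical through this point.
- drawer_pull (a point): middle of the front face of the drawer's pull: dark steel bar 100 mm wide, 20 mm high, standing 12 mm out from the flat drawer front, 80 mm above the bench; axes as the unit's; it moves with the drawer. The drawer can be pushed shut against it (about 2 N of friction and some damping) and stays where it is left.
- drawer (a joint): how far the drawer is out, in m: 0 shut, 0.12 fully out.
- lock_plug (a joint): angle of the lock's plug, in rad: 0 in line with the plate's slot, growing clockwise seen from above to the stop at 1.5. A spring (0.05 Nm/rad, slight friction) turns it back to 0 when the key is let go. The key has play in it: the plug lags the key by about 0.1 rad. Until the key is fully in, the plate blocks turning.
- square_key_bow (a point): centre of the square head of the key to use (0.06 kg): black plastic plate 34 mm wide (x), 10 mm thick (y), 42 mm high (z, up). Under the head a steel collar, 18 mm across, 4 mm thick, lower face 25 mm below this point; then a 5 mm round stem and the flat bit. Fully in the lock, the collar rests on the lock plate and this point is 25 mm above lock_mouth.
- square_key_tip (a point): lower end of that key's flat bit, 51 mm below the head's centre, same axes; bit 14 mm wide (x), 5 mm thick (y), 16 mm long, tip rounded; fits the lock either way round; fully in, it is 26 mm below lock_mouth. Two spring pins press on it from +y and -y at 10 to 21 mm depth and may stick: push with some 5 to 15 N, easier with 1 mm wiggles in y.
- stand_a: grey plastic block 60 x 60 x 34 mm, fixed to the bench, origin under its middle. The square-headed key stands upright in its slot, 26 mm deep in it, collar resting on the block's top; it is pulled straight up.
- round_key_bow (a point): centre of the round head (an upright black cylinder 32 mm across, 40 mm high, seen as a disc from above) of the other key, which stands in an equal block and must be left alone.
- tape_roll: green roll of adhesive tape, 68 mm across, 22 mm high, lying on the rear part of the drawer unit's top; bystander, origin under its centre, leave alone.
- headset: black headset lying on the bench (about 200 x 100 mm, up to 30 mm high); bystander, leave alone.
- scanner: grey and black handheld code scanner lying on the bench (about 150 mm long, 34 mm high); bystander, leave alone.
- mug: white mug, 80 mm across, 90 mm high; bystander, leave alone.
- marker: white marker pen with a black cap, 120 mm long, 17 mm thick, lying on the bench between the robot and the drawer unit; bystander, leave alone.
There are look-alikes about, which are no part of the job. Leave any pink look-alike of the part that bears square_key_bow alone.

How it is judged:
By the outcome, as a careful person would: the job done as asked, in the order asked, and still so for the second after the job is handed in, while the arm keeps its last pose, push and grip.
It also fails if it takes over 61 s, if anything falls off the work surface, if the arm or the gripper's body presses on something with over 40 N, if the wrist force passes 120 N, or if a joint passes its speed limit or range.

### The arm

A 6-joint arm with a two-finger parallel gripper is mounted at the origin on the work surface. World frame = base frame: x ahead of the robot, y to its left, z up, the work surface at z = 0. Lengths are in m, angles in rad, forces in N, time in s.
With the tool pointing down it reaches from about 0.35 to 0.775 m from the base axis. Payload 5.5 kg.
Tool frame: the origin (TCP) lies between the finger pads; the fingertips stand 11 mm ahead of it and the grasp point (between the pads) lies 8 mm behind it (tips_ahead is the distance from the TCP to the fingertips, in m); z points along the fingers, y is the line along which they close (so a half turn about z gives the same grasp; the last joint's range is limited). The gripper opens to 85 mm and grips with 20 to 120 N. Pads are 22 mm wide; open, the fingers measure 114 mm over their backs; the gripper's body (76 mm by 85 mm) begins 54 mm behind the grasp point. The pads swing forward as they close: fully open they stand 13 mm farther back than shut.
Start: joints at [-1.465, 0.313, 0.046, 1.304, 0, 1.431], TCP at [0.14, -0.558, 0.242] pointing down, gripper open.
Joint ranges: [-2.76, 2.76], [-0.86, 1.69], [-1.03, 1.26], [-2.2, 2.34], [-1.47, 1.5], [-3.14, 3.14]. Speed limits (rad/s): [2.57, 2.57, 3.14, 3.14, 3.14, 3.14].

### API

Orientations are given as a unit quaternion [w, x, y, z].
In Python, from workcell import * gives the robot as it stands. The module is installed in compiled form; this text tells all that it offers.
- The arm moves only by the tool jog_arm, never from a script. Its argument "moves" is a list of rows, each an object with "fingers": the closure, from 0 (fully open) to 1 (shut); "slide": the shift along the tool's x, y, z in mm, a list of three; "angular": the turn, a rotation vector about the tool's x, y, z in degrees, a list of three. A call has 1 to 10 rows; each row is the pose to reach, as a shift and turn from the pose commanded when the call began, along the tool's axes at that moment; what a row does not reach only later rows make up. A row lasts 1/12 s, in which the tool goes at most 41.7 mm and 7.16 degrees, less where a joint would pass 70% of its speed; a pose out of reach is approached as far as the arm can. A call with a gripper value outside its range is refused whole. The fingers move at their own pace and stop on an object; "squeeze" is the grip in N (left out, the last holds). Time passes only in rows, so rows that repeat a pose let the fingers close. It gives the time, the measured TCP pose, the force, the opening and the grip force at its end, in the units of the state.
- get_state(): the state, without advancing time (a new reading comes with each control period).
- read_camera(name): name is "scene" or "top" or "wrist"; returns a dict with "color" (384x512x3 uint8, red, green, blue), "fovy" (degrees; the focal length in pixels is half the picture's height over the tangent of half this angle, whatever the lens; pixels are square), "cx", "cy" (the principal point, pixels), "D" ([k1, k2, p1, p2, k3] as OpenCV has them; the pictures are not rectified), "world_from_camera" (4x4, takes a point from camera to world coordinates); the wrist camera has in their place "tool_from_camera" (4x4, takes a point from camera to tool coordinates, whose origin is the TCP and whose axes are the flange's). Camera axes: x right, y down, z forward; pixel columns grow to the right and rows downward; lengths in m; the calibration is good to about 2 mm. A picture is of the moment at which its call begins: read the wrist's pose just before it. There is no depth.
- hand_in(): hands the job in; it is judged then, once.
Trained networks look in a picture, given as the dict that the camera call returned (one of the last four; its "shot" number tells which), for a name from the list of things; names that differ only in an ending like _2 or _b are one class to them, and where a whole thing is asked for, a point or a joint stands for the part that bears it (a point fixed in the world has none). Each returns a list of dicts, best first, with "p" (0 to 1); they miss things now and then, are a little off and sometimes report something else, mostly with a low value. They report only what shows in the picture. A call takes as long as a camera call. They do not tell look-alikes from the thing itself.
- look_for(target, picture): "point" ([column, row] in pixels, amid what is visible of it).
- tip_of(target, picture): "point" ([column, row] in pixels: a listed point, or the origin of a listed thing).
The state is a dict: "clock": time; "joint_pos": joint angles; "qvel": joint speeds; "tau": joint torques, N m; "tcp_pos": TCP position; "orientation": TCP orientation; "wrist_force": force on the tool from outside, world axes, zero at the start; "ft_torque": the same for the moment, N m; "finger_gap": finger opening in m; "grip_force": force on a finger pad.
Only numpy, scipy, OpenCV 4.12 (cv2) and the standard library are available. Lean on these libraries where they do the work, as an engineer would, in place of code of your own. Each camera call takes 0.05 s, during which the arm holds its last target. There are 200 camera calls.

## Working session

There is one attempt and no reset: what is moved stays moved. The work goes in short steps, Python scripts to look and compute and a tool call to move; the robot and the scene stay as the last step left them, time stands still between calls to the robot, and variables do not carry over. Pictures are saved under pics/ and viewed, at most 10 in all, crops included, and the job is handed in when it is done.

Besides the shell and the picture viewer there is one more tool, called after "Emit:" as name(argument=value, ...) on one line, values as JSON. jog_arm: Moves the arm, as the interface text tells. Its arguments: {"type":"object","properties":{"moves":{"type":"array","items":{"type":"object","properties":{"fingers":{"type":"number"},"slide":{"type":"array","items":{"type":"number"}},"angular":{"type":"array","items":{"type":"number"}}}}},"squeeze":{"type":"number"}},"required":["moves"]}

```bash
mkdir -p pics; cat > h.py <<'E'
from workcell import *
import numpy as np, cv2
from scipy.spatial.transform import Rotation as R
def K(p):
    f=p["color"].shape[0]/2/np.tan(np.radians(p["fovy"])/2)
    return np.array([[f,0,p["cx"]],[0,f,p["cy"]],[0,0,1.]])
def T(p,s=None):
    if "world_from_camera" in p: return np.array(p["world_from_camera"])
    s=s or get_state(); M=np.eye(4); q=s["orientation"]
    M[:3,:3]=R.from_quat([q[1],q[2],q[3],q[0]]).as_matrix(); M[:3,3]=s["tcp_pos"]
    return M@np.array(p["tool_from_camera"])
def ray(p,px,s=None):
    u=cv2.undistortPoints(np.array([[px]],float),K(p),np.array(p["D"],float))[0,0]
    M=T(p,s); d=M[:3,:3]@np.array([u[0],u[1],1]); return M[:3,3],d
def atz(p,px,z,s=None):
    o,d=ray(p,px,s); return o+d*(z-o[2])/d[2]
def tri(rs):
    A=np.zeros((3,3));b=np.zeros(3)
    for o,d in rs:
        d=d/np.linalg.norm(d);P=np.eye(3)-np.outer(d,d);A+=P;b+=P@o
    x=np.linalg.solve(A,b); return x,[round(1e3*np.linalg.norm(np.cross(x-o,d/np.linalg.norm(d))),1) for o,d in rs]
def proj(p,X,s=None):
    M=np.linalg.inv(T(p,s)); 
    return cv2.projectPoints(np.array(X,float).reshape(-1,1,3),cv2.Rodrigues(M[:3,:3])[0],M[:3,3],K(p),np.array(p["D"],float))[0][:,0]
def save(p,n,box=None,k=1):
    c=p["color"][...,::-1]
    if box: c=c[box[1]:box[3],box[0]:box[2]]
    cv2.imwrite("pics/"+n+".png",cv2.resize(c,None,fx=k,fy=k,interpolation=cv2.INTER_CUBIC))
E
cat > a.py <<'E'
from h import *
np.set_printoptions(precision=4,suppress=True)
P={n:read_camera(n) for n in ("scene","top","wrist")}
s=get_state()
print(s)
for n,p in P.items():
    save(p,n+"0"); print(n,T(p)[:3,3],p["fovy"])
    for t in ("unit","lock_mouth","drawer_pull","square_key_bow","square_key_tip","stand_a","round_key_bow","tape_roll"):
        print(n,t,[(np.round(d["point"],1).tolist(),round(d["p"],2)) for d in tip_of(t,p)[:4]])
E
python3 a.py
```

```text
{'clock': 0.15, 'joint_pos': array([-1.4646,  0.3138,  0.0453,  1.3036,  0.    ,  1.4312]), 'qvel': array([ 0.0001, -0.0022,  0.0035,  0.0001, -0.0008,  0.0006]), 'tau': array([  0.0015, -48.1069,  29.8814,   0.014 ,  -0.0001,  -0.    ]), 'tcp_pos': array([ 0.1399, -0.5574,  0.2416]), 'orientation': array([-0.0007,  0.9925,  0.1226,  0.    ]), 'wrist_force': array([-0.0392,  0.2806,  0.1018]), 'ft_torque': array([-0.0231, -0.022 ,  0.0199]), 'grip_force': 0.0, 'finger_gap': 0.08500495380811161}
scene [0.9376 0.6694 0.8932] 48.89009238477421
scene unit [([221.0, 247.7], 0.73)]
scene lock_mouth [([240.2, 205.3], 0.63)]
scene drawer_pull [([282.3, 194.2], 0.6)]
scene square_key_bow [([400.0, 262.9], 0.77), ([367.4, 277.4], 0.76)]
scene square_key_tip [([392.2, 322.2], 0.63), ([395.7, 278.0], 0.49), ([363.6, 288.5], 0.46)]
scene stand_a [([363.5, 293.9], 0.91), ([309.9, 360.8], 0.3)]
scene round_key_bow [([225.4, 137.2], 0.47)]
scene tape_roll [([209.5, 240.5], 0.74)]
top [ 0.3576 -0.0234  1.3796] 52.65260768567679
top unit [([244.1, 160.3], 0.62), ([223.3, 138.1], 0.55)]
top lock_mouth [([244.9, 164.8], 0.58), ([369.9, 186.6], 0.54)]
top drawer_pull [([252.0, 211.7], 0.65)]
top square_key_bow [([134.2, 227.6], 0.62), ([162.1, 256.2], 0.39)]
top square_key_tip [([162.2, 256.6], 0.52), ([137.3, 223.9], 0.52)]
top stand_a [([166.3, 224.4], 0.82)]
top round_key_bow [([343.6, 202.0], 0.61)]
top tape_roll [([224.3, 138.6], 0.55)]
wrist [ 0.205  -0.5418  0.3754] 64.47247159904028
wrist unit []
wrist lock_mouth []
wrist drawer_pull []
wrist square_key_bow []
wrist square_key_tip []
wrist stand_a []
wrist round_key_bow []
wrist tape_roll []
```

View pics/scene0.png

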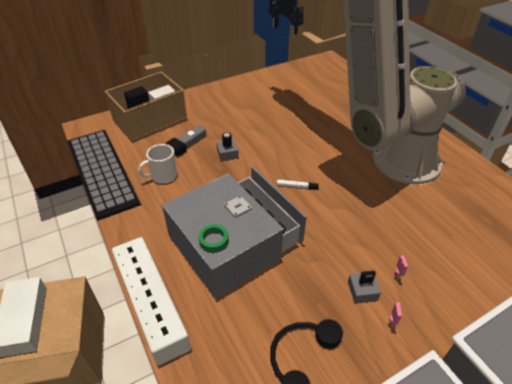

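View pics/top0.png

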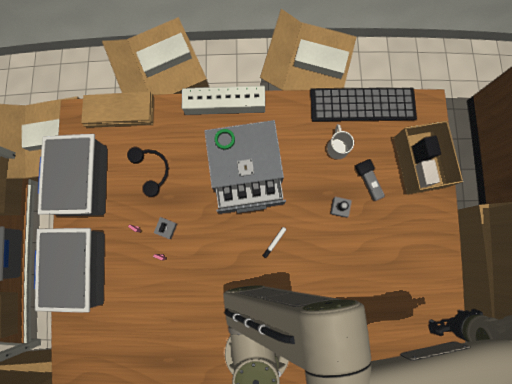

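The scene picture shows the open unit, with the lock at (238,206) and the pull near (285,197). The dark square key is in its grey block at (367,278) and the round key is at (227,143). The top picture shows the lock at (245,167), the square key at (165,228), the round key at (343,205) and the marker at (274,243).

Candidates for the square key, in scene pixels:
- Black key in the grey stand, (367,278): black and standing in the block, so it fits the description.
- Pink key, (401,267): look-alike.
- Pink key, (397,315): look-alike.

I'll confirm this in one crop.

```bash
cat > b.py <<'E'
from h import *
np.set_printoptions(precision=4,suppress=True)
t=read_camera("top"); s=read_camera("scene")
a=cv2.resize(t["color"][120:275,110:300,::-1],(760,620),interpolation=cv2.INTER_CUBIC)
b=cv2.resize(s["color"][240:340,340:440,::-1],(300,300),interpolation=cv2.INTER_CUBIC)
cv2.imwrite("pics/topcrop.png",cv2.resize(a,(735,600)))
cv2.imwrite("pics/key.png",b)
print("key head",atz(t,(165,228),.07),tri([ray(t,(165,227)),ray(s,(367.5,277))]))
print("lock",atz(t,(245.2,167),.128),atz(s,(238,206),.128),atz(t,(244.9,164.8),.128))
print("pull",tri([ray(t,(252,211.7)),ray(s,(282.3,194.2))]))
E
python3 b.py
```

```text
key head [0.4356 0.3015 0.07  ] (array([0.4375, 0.309 , 0.0509]), [np.float64(3.8), np.float64(3.8)])
lock [0.6272 0.0218 0.128 ] [0.6288 0.0265 0.128 ] [0.6346 0.0227 0.128 ]
pull (array([0.4837, 0.0037, 0.0787]), [np.float64(0.0), np.float64(0.0)])
```

View pics/key.png

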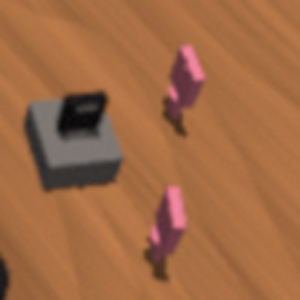

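View pics/topcrop.png

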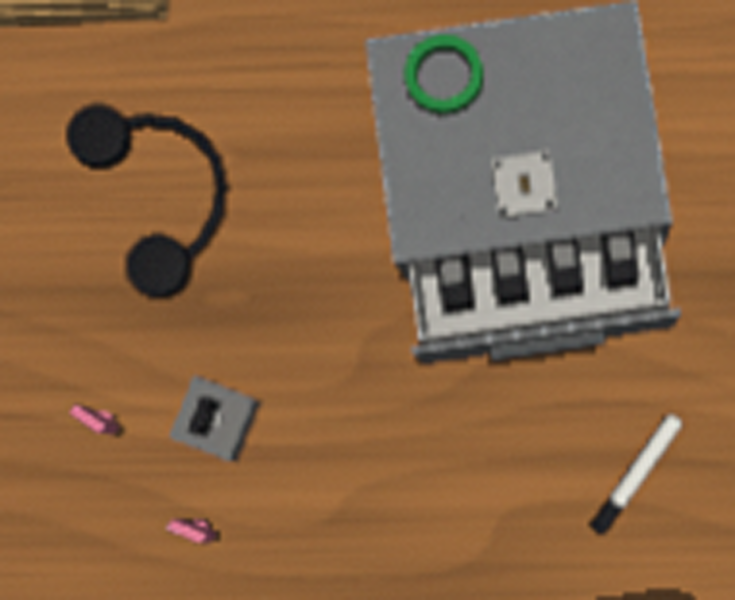

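The crop confirms it: the black square-headed key stands in the grey block at scene (367,277), and the two pink ones are loose look-alikes. The unit is yawed about +8°, the stand about -20°, and the drawer is roughly 85 mm out. I'll go in front of the drawer and turn the tool by a half turn, which joint 6 needs for the later key turn.

Emit:
jog_arm(moves=[{"slide":[25,-31,-2],"angular":[0,0,-7],"fingers":1},{"slide":[50,-62,-4],"angular":[0,0,-14],"fingers":1},{"slide":[75,-93,-6],"angular":[0,0,-21],"fingers":1},{"slide":[100,-124,-8],"angular":[0,0,-28],"fingers":1},{"slide":[125,-155,-8],"angular":[0,0,-35],"fingers":1},{"slide":[150,-186,-8],"angular":[0,0,-42],"fingers":1},{"slide":[175,-217,-8],"angular":[0,0,-49],"fingers":1},{"slide":[200,-248,-8],"angular":[0,0,-56],"fingers":1},{"slide":[225,-279,-8],"angular":[0,0,-63],"fingers":1},{"slide":[250,-310,-8],"angular":[0,0,-70],"fingers":1}])

```text
clock: 2.28
tcp_pos: [0.3073, -0.1945, 0.2506]
orientation: [0.001, 0.741, 0.672, 0.0]
wrist_force: [1.2, -0.7, -0.1]
finger_gap: -0.0001
grip_force: 0.0
```

```bash
cat > go.py <<'E'
import sys
from h import *
# go.py x y z yaw : slide and turn needed from the measured pose (tool down)
x,y,z,yaw=map(float,sys.argv[1:5]); s=get_state(); q=s["orientation"]
A=R.from_quat([q[1],q[2],q[3],q[0]]); c,n=np.cos(np.radians(yaw)),np.sin(np.radians(yaw))
B=R.from_matrix(np.array([[c,n,0],[n,-c,0],[0,0,-1]]))
X=A.as_matrix()[:,0]
print("clock",round(s["clock"],2),"tcp",np.round(s["tcp_pos"],4),"yaw",np.degrees(np.arctan2(X[1],X[0])).round(2),"F",np.round(s["wrist_force"],1),"gap",round(s["finger_gap"],4))
print("slide mm",np.round(1e3*A.inv().apply(np.array([x,y,z])-s["tcp_pos"]),1),"turn deg",np.round(np.degrees((A.inv()*B).as_rotvec()),2),"q",np.round(s["joint_pos"],2))
E
python3 go.py 0.40 0 0.25 188
```

```text
clock 2.28 tcp [ 0.3073 -0.1945  0.2506] yaw 84.38 F [ 1.2 -0.7 -0.1] gap -0.0001
slide mm [202.7  73.3   0.5] turn deg [ 0.0000e+00  8.0000e-02 -1.0362e+02] q [-0.79 -0.1  -0.4   1.27  0.    0.88]
```

Emit:
jog_arm(moves=[{"slide":[28,10,0],"angular":[0,0,-7]},{"slide":[56,20,0],"angular":[0,0,-14]},{"slide":[84,30,0],"angular":[0,0,-21]},{"slide":[112,40,0],"angular":[0,0,-28]},{"slide":[140,50,0],"angular":[0,0,-35]},{"slide":[168,61,0],"angular":[0,0,-42]},{"slide":[203,73,0],"angular":[0,0,-49]},{"slide":[203,73,0],"angular":[0,0,-56]},{"slide":[203,73,0],"angular":[0,0,-63]},{"slide":[203,73,0],"angular":[0,0,-70]}])

```text
schema error: expected keys fingers, slide, angular
```

Emit:
jog_arm(moves=[{"slide":[0,0,0],"angular":[0,0,-7]},{"slide":[0,0,0],"angular":[0,0,-14]},{"slide":[0,0,0],"angular":[0,0,-21]},{"slide":[0,0,0],"angular":[0,0,-28]},{"slide":[0,0,0],"angular":[0,0,-34]},{"slide":[0,0,0],"angular":[0,0,-34]}])

```text
schema error: expected keys fingers, slide, angular
```

```bash
cat > c.py <<'E'
from h import *
np.set_printoptions(precision=4,suppress=True)
w=read_camera("wrist"); t=read_camera("top"); save(w,"wrist1"); save(t,"top1")
print(T(w))
for p,n in ((w,"w"),(t,"t")):
  for a in ("lock_mouth","drawer_pull","square_key_bow"):
    for d in tip_of(a,p)[:2]: print(n,a,d["point"],d["p"],atz(p,d["point"],{"l":.128,"d":.08,"s":.059}[a[0]]))
E
python3 go.py 0.43 0 0.083 188;python3 c.py
```

```text
clock 2.28 tcp [ 0.3073 -0.1945  0.2506] yaw 84.38 F [ 1.2 -0.7 -0.1] gap -0.0001
slide mm [205.7 102.9 167.6] turn deg [ 0.0000e+00  8.0000e-02 -1.0362e+02] q [-0.79 -0.1  -0.4   1.27  0.    0.88]
[[ 0.9959 -0.0877 -0.0238  0.3148]
 [-0.0909 -0.9609 -0.2614 -0.1253]
 [ 0.      0.2625 -0.9649  0.3837]
 [ 0.      0.      0.      1.    ]]
t lock_mouth [246.5, 165.7] 0.69 [0.6315 0.0175 0.128 ]
t drawer_pull [249.5, 211.8] 0.87 [0.4834 0.0121 0.08  ]
t drawer_pull [167.1, 224.2] 0.72 [0.4477 0.2918 0.08  ]
t square_key_bow [164.0, 227.2] 0.64 [0.439  0.3077 0.059 ]
t square_key_bow [134.4, 227.5] 0.56 [0.4398 0.4122 0.059 ]
```

View pics/wrist1.png

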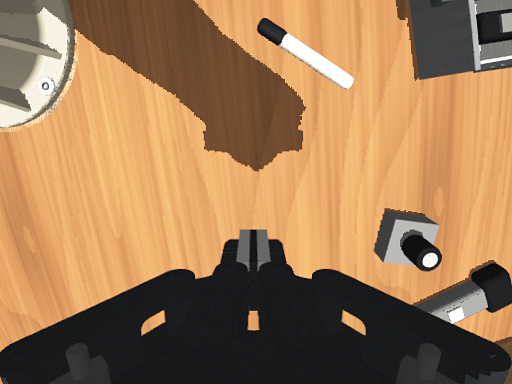

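The wrist view shows the gripper in its lower half, the marker at (305,55) and the round key at (420,250). The two moves were refused because each row needs "fingers". I'll view the lock with the wrist camera from here first.

Emit:
jog_arm(moves=[{"slide":[20,33,-5],"angular":[0,0,0],"fingers":1},{"slide":[40,66,-10],"angular":[0,0,0],"fingers":1},{"slide":[60,99,-15],"angular":[0,0,0],"fingers":1},{"slide":[80,132,-20],"angular":[0,0,0],"fingers":1},{"slide":[100,165,-25],"angular":[0,0,0],"fingers":1},{"slide":[120,198,-30],"angular":[0,0,0],"fingers":1},{"slide":[138,230,-30],"angular":[0,0,0],"fingers":1},{"slide":[138,230,-30],"angular":[0,0,0],"fingers":1},{"slide":[138,230,-30],"angular":[0,0,0],"fingers":1}])

```text
clock: 3.43
tcp_pos: [0.551, -0.0837, 0.2786]
orientation: [-0.001, 0.743, 0.669, -0.001]
wrist_force: [-1.1, 0.3, -0.3]
finger_gap: 0.0002
grip_force: 0.0
```

```bash
sed -i 's/wrist1/wrist2/;s/top1/top2/' c.py; python3 go.py 0.43 0 0.083 188;python3 c.py
```

```text
clock 3.43 tcp [ 0.551  -0.0837  0.2786] yaw 84.03 F [-1.1  0.3 -0.3] gap 0.0002
slide mm [  70.7 -128.6  195.9] turn deg [-9.0000e-02 -1.3000e-01 -1.0397e+02] q [-0.29  0.27  0.08  1.38 -0.    1.38]
[[ 0.9945 -0.1005 -0.0302  0.5572]
 [-0.1049 -0.9593 -0.2621 -0.0182]
 [-0.0027  0.2638 -0.9646  0.4126]
 [ 0.      0.      0.      1.    ]]
w lock_mouth [326.5, 57.8] 0.7 [0.6256 0.0213 0.128 ]
w drawer_pull [184.9, 97.5] 0.58 [0.4862 0.0039 0.08  ]
t lock_mouth [246.9, 168.3] 0.96 [0.6227 0.0163 0.128 ]
t drawer_pull [251.2, 208.5] 0.63 [0.4944 0.0061 0.08  ]
t square_key_bow [134.8, 229.6] 0.57 [0.4326 0.4107 0.059 ]
t square_key_bow [159.5, 253.6] 0.42 [0.3491 0.323  0.059 ]
```

View pics/wrist2.png

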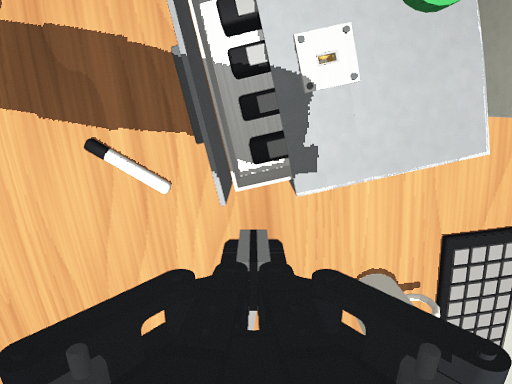

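The wrist view shows the lock slot at (327,58), plate corners near (294,37), (352,23), (360,79) and (303,92), the unit's right side edge from (298,194) to (489,154), and the pull at about (187,95).

```bash
cat > d.py <<'E'
from h import *
np.set_printoptions(precision=4,suppress=True)
w=read_camera("wrist"); g=cv2.cvtColor(w["color"],cv2.COLOR_RGB2GRAY)
m=np.zeros_like(g); m[10:105,275:375]=(g[10:105,275:375]>222)*255
n,l,st,c=cv2.connectedComponentsWithStats(m); i=1+np.argmax(st[1:,4]); print(st[i])
pts=np.argwhere(l==i)[:,::-1].astype(np.float32)
bx=cv2.boxPoints(cv2.minAreaRect(cv2.convexHull(pts)))
W=np.array([atz(w,p,.128) for p in bx]); print(bx,W,"ctr",W.mean(0),np.linalg.norm(np.diff(W,axis=0),axis=1))
for k in range(3):print("ang",np.degrees(np.arctan2(*(W[k+1]-W[k])[[1,0]])))
e=np.array([atz(w,p,.12) for p in((298,194),(489,154))]);d=e[1]-e[0];print("side",e,np.degrees(np.arctan2(d[1],d[0])))
print("slot",atz(w,(327,58),.128)); print("pull outer",[atz(w,p,.09) for p in ((172,47),(203,143))])
hsv=cv2.cvtColor(w["color"],cv2.COLOR_RGB2HSV)
b=((hsv[45:70,315:340,1]>70)); ys,xs=np.nonzero(b); print("slotpx",xs.mean()+315,ys.mean()+45,len(xs), atz(w,(xs.mean()+315,ys.mean()+45),.12))
E
python3 d.py
```

```text
[ 295   23   66   69 2994]
[[294.0769  33.3846]
 [351.      22.    ]
 [362.8846  81.4231]
 [305.9615  92.8077]] [[ 0.5995  0.0453  0.128 ]
 [ 0.65    0.0506  0.128 ]
 [ 0.6586 -0.0006  0.128 ]
 [ 0.6063 -0.006   0.128 ]] ctr [0.6286 0.0223 0.128 ] [0.0508 0.0519 0.0526]
ang 6.0050830215874775
ang -80.53606912848014
ang -174.14879257106224
side [[ 0.5936 -0.102   0.12  ]
 [ 0.7934 -0.0802  0.12  ]] 6.2385037293687065
slot [0.627  0.0222 0.128 ]
pull outer [array([0.4833, 0.0541, 0.09  ]), array([ 0.501 , -0.0443,  0.09  ])]
slotpx 327.468085106383 58.138297872340424 94 [0.6294 0.0231 0.12  ]
```

Emit:
jog_arm(moves=[{"fingers":1,"slide":[10,-15,0],"angular":[0,0,-7]},{"fingers":1,"slide":[20,-30,0],"angular":[0,0,-14]},{"fingers":1,"slide":[30,-45,0],"angular":[0,0,-21]},{"fingers":1,"slide":[40,-60,0],"angular":[0,0,-28]},{"fingers":1,"slide":[50,-75,0],"angular":[0,0,-35]},{"fingers":1,"slide":[60,-90,0],"angular":[0,0,-42]},{"fingers":1,"slide":[68,-105,0],"angular":[0,0,-49]},{"fingers":1,"slide":[68,-113,0],"angular":[0,0,-56]},{"fingers":1,"slide":[68,-113,0],"angular":[0,0,-63]},{"fingers":1,"slide":[68,-113,0],"angular":[0,0,-70]}])

```text
clock: 4.72
tcp_pos: [0.4438, -0.0031, 0.2809]
orientation: [0.001, 0.221, 0.975, -0.0]
wrist_force: [0.3, -0.8, 0.7]
finger_gap: 0.0002
grip_force: 0.0
```

Emit:
jog_arm(moves=[{"fingers":1,"slide":[0,0,30],"angular":[0,0,-7]},{"fingers":1,"slide":[0,0,60],"angular":[0,0,-14]},{"fingers":1,"slide":[0,0,90],"angular":[0,0,-21]},{"fingers":1,"slide":[0,0,110],"angular":[0,0,-28]},{"fingers":1,"slide":[0,0,130],"angular":[0,0,-34]},{"fingers":1,"slide":[0,0,130],"angular":[0,0,-34]},{"fingers":1,"slide":[0,0,130],"angular":[0,0,-34]}])

```text
clock: 5.3
tcp_pos: [0.4436, -0.0033, 0.15]
orientation: [-0.001, -0.069, 0.998, 0.0]
wrist_force: [0.2, -0.1, 0.3]
finger_gap: -0.0002
grip_force: 0.0
```

```bash
python3 go.py 0.44 -0.004 0.083 188
```

```text
clock 5.3 tcp [ 0.4436 -0.0033  0.15  ] yaw -172.1 F [ 0.2 -0.1  0.3] gap -0.0002
slide mm [ 3.6 -0.2 67. ] turn deg [ 0.03 -0.1  -0.1 ] q [-0.19  0.12 -0.44  1.02 -0.   -0.33]
```

Emit:
jog_arm(moves=[{"fingers":1,"slide":[0,0,35],"angular":[0,0,0]},{"fingers":1,"slide":[0,0,67],"angular":[0,0,0]},{"fingers":1,"slide":[0,0,67],"angular":[0,0,0]},{"fingers":1,"slide":[-12,0,67],"angular":[0,0,0]},{"fingers":1,"slide":[-24,0,67],"angular":[0,0,0]},{"fingers":1,"slide":[-34,0,67],"angular":[0,0,0]},{"fingers":1,"slide":[-42,0,67],"angular":[0,0,0]},{"fingers":1,"slide":[-50,0,67],"angular":[0,0,0]},{"fingers":1,"slide":[-58,0,67],"angular":[0,0,0]},{"fingers":1,"slide":[-66,0,67],"angular":[0,0,0]}])

```text
clock: 6.13
tcp_pos: [0.5105, 0.0058, 0.0838]
orientation: [0.0, -0.07, 0.998, -0.0]
wrist_force: [-3.0, -0.2, 1.6]
finger_gap: -0.0003
grip_force: 1.3
```

```bash
python3 go.py 0.554 0.012 0.083 188
```

```text
clock 6.13 tcp [0.5105 0.0058 0.0838] yaw -171.94 F [-3.  -0.2  1.6] gap -0.0003
slide mm [-43.9   0.    0.8] turn deg [-0.02 -0.    0.06] q [-0.15  0.3  -0.39  0.89 -0.   -0.29]
```

Contact is made at about 3 N. I'll keep pushing, more slowly near the end.

Emit:
jog_arm(moves=[{"fingers":1,"slide":[-8,0,0],"angular":[0,0,0]},{"fingers":1,"slide":[-16,0,0],"angular":[0,0,0]},{"fingers":1,"slide":[-23,0,0],"angular":[0,0,0]},{"fingers":1,"slide":[-28,0,0],"angular":[0,0,0]},{"fingers":1,"slide":[-32,0,0],"angular":[0,0,0]},{"fingers":1,"slide":[-36,0,0],"angular":[0,0,0]},{"fingers":1,"slide":[-39,0,0],"angular":[0,0,0]}])

```text
clock: 6.72
tcp_pos: [0.5488, 0.0113, 0.0831]
orientation: [-0.0, -0.07, 0.998, -0.0]
wrist_force: [-2.6, -2.1, 1.3]
finger_gap: -0.0001
grip_force: 1.1
```

Emit:
jog_arm(moves=[{"fingers":1,"slide":[-2,0,0],"angular":[0,0,0]},{"fingers":1,"slide":[-4,0,0],"angular":[0,0,0]}])

```text
clock: 6.88
tcp_pos: [0.549, 0.0114, 0.083]
orientation: [-0.004, -0.07, 0.998, -0.001]
wrist_force: [-16.7, -6.1, 13.4]
finger_gap: -0.0001
grip_force: 8.4
```

```bash
python3 -c "
from h import *
p=read_camera('scene');save(p,'s3',(150,130,350,300),4)
print(get_state()['wrist_force'])"
```

```text
[-12.03830535  -5.4956536    7.98696541]
```

View pics/s3.png

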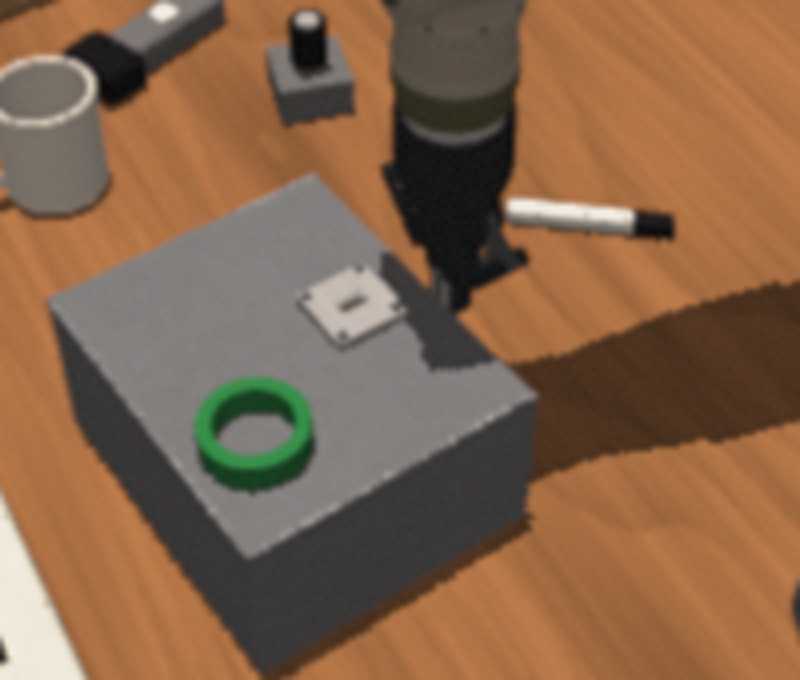

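The crop shows the drawer front flush with the unit's front edge, and the pull doesn't move under about 17 N, so the drawer is shut. I'll back off, rise and go over the key stand.

Emit:
jog_arm(moves=[{"fingers":1,"slide":[15,0,0],"angular":[0,0,0]},{"fingers":1,"slide":[45,0,0],"angular":[0,0,0]},{"fingers":0.5,"slide":[55,0,-40],"angular":[0,0,0]},{"fingers":0.5,"slide":[60,-15,-80],"angular":[0,0,4]},{"fingers":0.5,"slide":[65,-50,-95],"angular":[0,0,10]},{"fingers":0.5,"slide":[70,-90,-105],"angular":[0,0,17]},{"fingers":0.5,"slide":[75,-130,-110],"angular":[0,0,24]},{"fingers":0.5,"slide":[78,-168,-110],"angular":[0,0,28]},{"fingers":0.5,"slide":[78,-208,-110],"angular":[0,0,28]},{"fingers":0.5,"slide":[78,-248,-110],"angular":[0,0,28]}])

```text
clock: 7.77
tcp_pos: [0.5107, -0.2464, 0.194]
orientation: [0.001, 0.173, 0.985, 0.0]
wrist_force: [0.9, -0.9, -0.0]
finger_gap: 0.0425
grip_force: 0.0
```

```bash
python3 go.py 0.437 0.303 0.2 160
```

```text
clock 7.77 tcp [ 0.5107 -0.2464  0.194 ] yaw 160.08 F [ 0.9 -0.9 -0. ] gap 0.0425
slide mm [256.5 491.5  -6.3] turn deg [0.03 0.15 0.08] q [-0.59  0.31 -0.07  1.18  0.   -0.24]
```

I got the sign of the tool's y axis wrong. The move stayed clear of everything, so I'm going back the other way.

Emit:
jog_arm(moves=[{"fingers":0.5,"slide":[18,35,-4],"angular":[0,0,0]},{"fingers":0.5,"slide":[36,70,-8],"angular":[0,0,0]},{"fingers":0.5,"slide":[54,105,-8],"angular":[0,0,0]},{"fingers":0.5,"slide":[73,140,-8],"angular":[0,0,0]},{"fingers":0.5,"slide":[91,175,-8],"angular":[0,0,0]},{"fingers":0.5,"slide":[109,210,-8],"angular":[0,0,0]},{"fingers":0.5,"slide":[128,245,-8],"angular":[0,0,0]},{"fingers":0.5,"slide":[146,280,-8],"angular":[0,0,0]},{"fingers":0.5,"slide":[164,315,-8],"angular":[0,0,0]},{"fingers":0.5,"slide":[183,350,-8],"angular":[0,0,0]}])

```text
clock: 8.6
tcp_pos: [0.4573, 0.1491, 0.2017]
orientation: [0.001, 0.173, 0.985, 0.001]
wrist_force: [-0.6, 1.0, 0.6]
finger_gap: 0.0427
grip_force: 0.0
```

Emit:
jog_arm(moves=[{"fingers":0.5,"slide":[18,35,0],"angular":[0,0,0]},{"fingers":0.5,"slide":[36,70,0],"angular":[0,0,0]},{"fingers":0.5,"slide":[54,105,0],"angular":[0,0,0]},{"fingers":0.5,"slide":[73,140,0],"angular":[0,0,0]},{"fingers":0.5,"slide":[73,140,0],"angular":[0,0,0]},{"fingers":0.5,"slide":[73,140,0],"angular":[0,0,0]}])

```text
clock: 9.1
tcp_pos: [0.4358, 0.3058, 0.2011]
orientation: [0.0, 0.171, 0.985, 0.0]
wrist_force: [1.0, 0.1, -1.3]
finger_gap: 0.0426
grip_force: 0.0
```

```bash
cat > e.py <<'E'
from h import *
np.set_printoptions(precision=4,suppress=True)
w=read_camera("wrist"); save(w,"w4",(130,40,390,240),3)
for a in ("square_key_bow","stand_a"):
  for d in tip_of(a,w)[:2]: print(a,d["point"],d["p"],atz(w,d["point"],.059 if a[1]=="q" else 0))
print(proj(w,[[.4375,.304,.059],[.4375,.304,.08]]))
E
python3 go.py 0.437 0.303 0.2 160; python3 e.py
```

```text
clock 9.1 tcp [0.4358 0.3058 0.2011] yaw 160.36 F [ 1.   0.1 -1.3] gap 0.0426
slide mm [-2.  -2.2  1.1] turn deg [0.05 0.01 0.36] q [ 0.46  0.25 -0.15  1.18  0.    0.8 ]
square_key_bow [237.2, 72.2] 0.95 [0.3387 0.324  0.059 ]
square_key_bow [367.6, 149.2] 0.93 [0.4405 0.4128 0.059 ]
stand_a [266.0, 172.0] 0.87 [0.4412 0.3161 0.    ]
[[254.9464 184.9503]
 [255.0721 190.6422]]
```

View pics/w4.png

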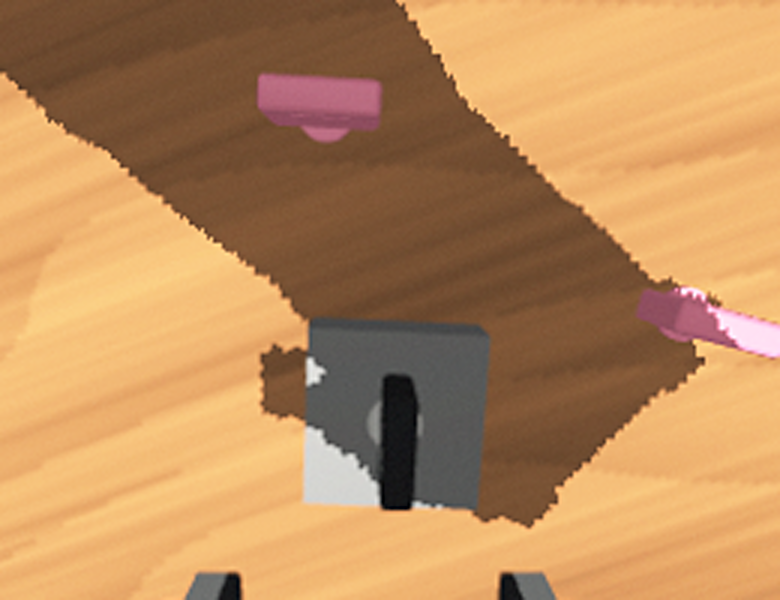

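The crop shows the black key on edge in its block at crop (398,440), i.e. (262.5,187) in the full picture. The block's sides are almost in line with the tool axes, and the pink ones lie at (237,72) and (368,149).

```bash
cat > f.py <<'E'
from h import *
np.set_printoptions(precision=4,suppress=True)
w=read_camera("wrist"); g=lambda p,z: atz(w,(p[0]/3+130,p[1]/3+40),z)
B=np.array([g(p,.034) for p in((310,331),(488,337),(477,509),(303,503))])
print("block",B.mean(0),np.linalg.norm(B-np.roll(B,1,0),axis=1))
for a,b in((3,0),(2,1)): d=B[b]-B[a]; print("yaw",np.degrees(np.arctan2(d[1],d[0])))
print("collar",g((395,425),.038))
e=np.array([g((398,508),.08),g((400,395),.08)]);print("head top ends",e,np.linalg.norm(e[1]-e[0]),e.mean(0))
E
python3 f.py; python3 go.py 0.437 0.303 0.1 160
```

```text
block [0.4415 0.3095 0.034 ] [0.0594 0.0586 0.0596 0.0602]
yaw 156.74251893768138
yaw 158.2577329013429
collar [0.4416 0.3095 0.038 ]
head top ends [[0.4559 0.3041 0.08  ]
 [0.4244 0.3159 0.08  ]] 0.03360668529795619 [0.4401 0.31   0.08  ]
clock 9.3 tcp [0.4367 0.3023 0.2012] yaw 159.99 F [-0.9 -0.7  0.3] gap 0.0425
slide mm [-1.000e-01  8.000e-01  1.012e+02] turn deg [-0.01 -0.   -0.01] q [ 0.45  0.24 -0.15  1.18 -0.    0.8 ]
```

```bash
cat > k.py <<'E'
from h import *
np.set_printoptions(precision=4,suppress=True)
s=get_state(); w=read_camera("wrist"); s2=get_state(); print(s["tcp_pos"],s2["tcp_pos"])
g=cv2.cvtColor(w["color"],cv2.COLOR_RGB2GRAY)
m=np.zeros_like(g); m[150:225,235:290]=(g[150:225,235:290]<28)*255
n,l,st,c=cv2.connectedComponentsWithStats(m); i=1+np.argmax(st[1:,4]); print(st[i],c[i])
ys,xs=np.nonzero(l==i)
for r in range(ys.min(),ys.max()+1,3): q=xs[ys==r]; print(r,q.min(),q.max(),end="; ")
b=ys.max()+1
mid=lambda r0,r1: np.mean([xs[ys==r].mean()+.5 for r in range(r0,r1)])
e=np.array([atz(w,(mid(b-6,b-2),b),.08,s),atz(w,(mid(b-38,b-32),b-37.5),.08,s)])
d=e[1]-e[0]; print("\nends",e,"len",np.linalg.norm(d),"yaw",np.degrees(np.arctan2(d[1],d[0])))
u=d/np.linalg.norm(d); print("ctr from near end",e[0]+.017*u)
E
python3 k.py
```

```text
[0.4367 0.3023 0.2012] [0.4368 0.3021 0.2013]
[260 163  13  44 451] [265.8869 184.7384]
163 263 267; 166 261 270; 169 261 271; 172 261 271; 175 261 271; 178 261 271; 181 262 271; 184 262 271; 187 262 271; 190 262 271; 193 261 271; 196 261 270; 199 260 270; 202 261 270; 205 261 270; 
ends [[0.4549 0.3076 0.08  ]
 [0.4236 0.3191 0.08  ]] len 0.033326677653784845 yaw 159.803530296863
ctr from near end [0.4389 0.3135 0.08  ]
```

Emit:
jog_arm(moves=[{"fingers":0.5,"slide":[1,11,0],"angular":[0,0,1]},{"fingers":0.5,"slide":[1,11,30],"angular":[0,0,1]},{"fingers":0.5,"slide":[1,11,60],"angular":[0,0,1]},{"fingers":0.5,"slide":[1,11,80],"angular":[0,0,1]},{"fingers":0.5,"slide":[1,11,80],"angular":[0,0,1]},{"fingers":0.5,"slide":[1,11,80],"angular":[0,0,1]},{"fingers":0.5,"slide":[1,11,80],"angular":[0,0,1]}])

```text
clock: 9.93
tcp_pos: [0.4403, 0.3136, 0.1226]
orientation: [0.001, 0.182, 0.983, 0.0]
wrist_force: [-0.1, -0.0, -0.5]
finger_gap: 0.0431
grip_force: 0.0
```

```bash
python3 go.py 0.4395 0.3133 0.054 159; cat > k2.py <<'E'
from h import *
np.set_printoptions(precision=4,suppress=True)
s=get_state(); w=read_camera("wrist"); save(w,"w5",(150,120,370,290),3)
print("expected head top",proj(w,[[.439,.3135,.08],[.439,.3135,.059]],s))
E
python3 k2.py
```

```text
clock 9.93 tcp [0.4403 0.3136 0.1226] yaw 159.0 F [-0.1 -0.  -0.5] gap 0.0431
slide mm [ 0.7 -0.7 68.6] turn deg [0.07 0.07 0.  ] q [ 0.47  0.31 -0.26  1.   -0.    0.84]
expected head top [[252.0537 220.3312]
 [252.1358 209.602 ]]
```

View pics/w5.png

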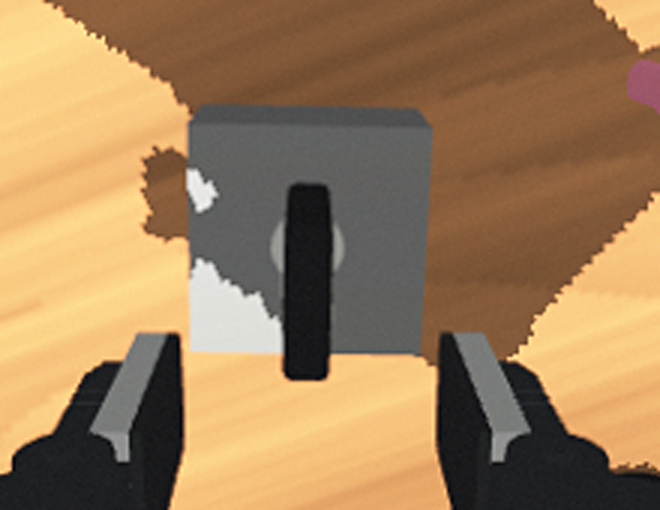

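The key sits at crop column 308 and the fingers' middle at 310, so it's centred and aligned. I'll descend and grip.

Emit:
jog_arm(moves=[{"fingers":0.5,"slide":[0,0,25],"angular":[0,0,0]},{"fingers":0.5,"slide":[0,0,48],"angular":[0,0,0]},{"fingers":0.5,"slide":[0,0,62],"angular":[0,0,0]},{"fingers":0.5,"slide":[0,0,68],"angular":[0,0,0]},{"fingers":0.5,"slide":[0,0,68],"angular":[0,0,0]},{"fingers":1,"slide":[0,0,68],"angular":[0,0,0]},{"fingers":1,"slide":[0,0,68],"angular":[0,0,0]},{"fingers":1,"slide":[0,0,68],"angular":[0,0,0]},{"fingers":1,"slide":[0,0,68],"angular":[0,0,0]},{"fingers":1,"slide":[0,0,68],"angular":[0,0,0]}], squeeze=80)

```text
clock: 10.82
tcp_pos: [0.4403, 0.3143, 0.0549]
orientation: [0.001, 0.182, 0.983, 0.001]
wrist_force: [-0.4, -1.7, 6.3]
finger_gap: 0.009
grip_force: 78.0
```

```bash
python3 go.py 0.4395 0.3133 0.054 159
```

```text
clock 10.82 tcp [0.4403 0.3143 0.0549] yaw 159.07 F [-0.4 -1.7  6.3] gap 0.009
slide mm [ 0.4 -1.2  0.9] turn deg [0.09 0.13 0.07] q [ 0.47  0.38 -0.35  0.84 -0.    0.84]
```

Emit:
jog_arm(moves=[{"fingers":1,"slide":[0,0,-6],"angular":[0,0,0]},{"fingers":1,"slide":[0,0,-15],"angular":[0,0,0]},{"fingers":1,"slide":[0,0,-30],"angular":[0,0,0]},{"fingers":1,"slide":[0,0,-60],"angular":[0,0,0]},{"fingers":1,"slide":[0,0,-95],"angular":[0,0,0]},{"fingers":1,"slide":[0,0,-130],"angular":[0,0,0]},{"fingers":1,"slide":[0,0,-160],"angular":[0,0,0]},{"fingers":1,"slide":[0,0,-160],"angular":[0,0,0]},{"fingers":1,"slide":[0,0,-160],"angular":[0,0,0]}])

```text
clock: 11.57
tcp_pos: [0.4404, 0.3148, 0.2162]
orientation: [0.002, 0.181, 0.983, 0.002]
wrist_force: [-0.5, -0.4, -1.0]
finger_gap: 0.0089
grip_force: 78.1
```

```bash
python3 go.py 0.6 0.016 0.215 187.5
```

```text
clock 11.57 tcp [0.4404 0.3148 0.2162] yaw 159.1 F [-0.5 -0.4 -1. ] gap 0.0089
slide mm [-255.7 -222.2    1.2] turn deg [  0.18   0.26 -28.4 ] q [ 0.47  0.25 -0.1   1.21  0.    0.84]
```

Emit:
jog_arm(moves=[{"fingers":1,"slide":[-31,-19,-5],"angular":[0,0,-3]},{"fingers":1,"slide":[-62,-38,-10],"angular":[0,0,-6]},{"fingers":1,"slide":[-93,-57,-15],"angular":[0,0,-9]},{"fingers":1,"slide":[-124,-76,-20],"angular":[0,0,-12]},{"fingers":1,"slide":[-155,-95,-24],"angular":[0,0,-15]},{"fingers":1,"slide":[-186,-114,-24],"angular":[0,0,-18]},{"fingers":1,"slide":[-217,-133,-24],"angular":[0,0,-21]},{"fingers":1,"slide":[-248,-152,-24],"angular":[0,0,-24]},{"fingers":1,"slide":[-279,-171,-24],"angular":[0,0,-27]},{"fingers":1,"slide":[-310,-190,-24],"angular":[0,0,-28.5]}])

```text
clock: 12.4
tcp_pos: [0.6609, 0.0244, 0.2355]
orientation: [-0.001, -0.067, 0.998, 0.0]
wrist_force: [1.1, 0.8, 0.3]
finger_gap: 0.009
grip_force: 78.1
```

Emit:
jog_arm(moves=[{"fingers":1,"slide":[0,0,0],"angular":[0,0,0]},{"fingers":1,"slide":[0,0,0],"angular":[0,0,0]},{"fingers":1,"slide":[0,0,0],"angular":[0,0,0]},{"fingers":1,"slide":[0,0,0],"angular":[0,0,0]}])

```text
clock: 12.73
tcp_pos: [0.6599, 0.0269, 0.2365]
orientation: [-0.001, -0.067, 0.998, 0.0]
wrist_force: [-0.2, 0.3, -0.5]
finger_gap: 0.0089
grip_force: 78.2
```

```bash
cat > l.py <<'E'
from h import *
np.set_printoptions(precision=4,suppress=True)
s=get_state(); w=read_camera("wrist"); save(w,"w6",(140,60,380,240),3.2)
print("lock expected px",proj(w,[[.6275,.0222,.128]],s),[ (d["point"],d["p"],atz(w,d["point"],.128,s)) for d in tip_of("lock_mouth",w)[:2]])
print([(d["point"],d["p"]) for d in tip_of("square_key_tip",w)[:2]])
M=T(w,s); tc=np.linalg.inv(M)
q=s["orientation"];Rt=R.from_quat([q[1],q[2],q[3],q[0]]).as_matrix()
for z in(-.021,.047): print("axis px",proj(w,[s["tcp_pos"]+Rt@[0,0,z]],s))
g=cv2.cvtColor(w["color"],cv2.COLOR_RGB2GRAY)
hsv=cv2.cvtColor(w["color"],cv2.COLOR_RGB2HSV)
np.save("w6.npy",w["color"])
E
python3 go.py 0.6275 0.0222 0.21 187.5; python3 l.py
```

```text
clock 12.73 tcp [0.6599 0.0269 0.2365] yaw -172.37 F [-0.2  0.3 -0.5] gap 0.0089
slide mm [32.6 -0.3 26.6] turn deg [ 0.04 -0.11  0.13] q [-0.08  0.49  0.3   1.38  0.   -0.21]
lock expected px [[253.0133 154.8011]] []
[([252.0, 216.2], 0.89)]
axis px [[253.7681 276.3458]]
axis px [[253.5649 219.9536]]
```

View pics/w6.png

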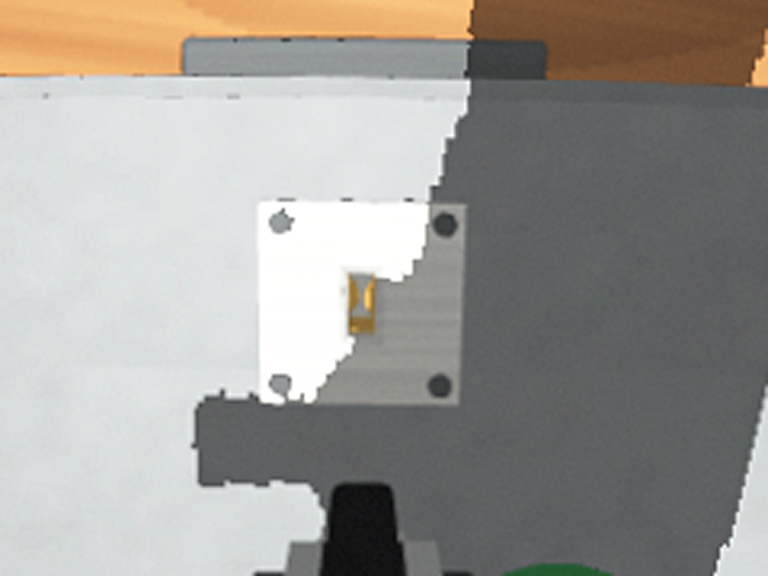

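The slot centre is at full-picture (253.0,154.4), against an expected (253.0,154.8), so the lock estimate is confirmed. The drawer front is flush at the top of the picture and the key is held straight.

```bash
cat > m.py <<'E'
from h import *
np.set_printoptions(precision=4,suppress=True)
s=get_state(); w=read_camera("wrist"); f=lambda p:(p[0]/3.2+140,p[1]/3.2+60)
print("slot",atz(w,f((361.5,303)),.128,s))
P=[atz(w,f(p),.128,s) for p in((259.5,202.5),(466.5,205),(460,405),(260.5,402.5))]
print("ctr",np.mean(P,0))
for a,b in((0,3),(1,2),(0,1),(3,2)): d=P[b]-P[a]; print(np.linalg.norm(d).round(4),np.degrees(np.arctan2(d[1],d[0])))
q=s["orientation"];Rt=R.from_quat([q[1],q[2],q[3],q[0]]).as_matrix()
for v in([17,-5,17],[17,5,17],[17,-5,-25],[17,5,-25],[17,0,17]): print(v,[(np.array(proj(w,[s["tcp_pos"]+Rt@(np.array(v)/1e3)],s)[0])-[140,60])*3.2])
a,b=[atz(w,f((185,57)),.09,s),atz(w,f((545,60)),.09,s)];print("pull",a,b,np.linalg.norm(a-b))
E
python3 m.py
```

```text
slot [0.6282 0.0224 0.128 ]
ctr [0.6289 0.0225 0.128 ]
0.0502 6.552990391828911
0.0503 7.292844346350538
0.0505 97.0288032911958
0.0512 96.97453118026132
[17, -5, 17] [array([332.8557, 476.6987])]
[17, 5, 17] [array([394.6516, 476.7384])]
[17, -5, -25] [array([322.7973, 584.5965])]
[17, 5, -25] [array([405.8186, 584.6497])]
[17, 0, 17] [array([363.7537, 476.7226])]
pull [ 0.5724 -0.034   0.09  ] [0.56  0.064 0.09 ] 0.09876767096964834
```

```bash
python3 go.py 0.6278 0.0227 0.182 187
```

```text
clock 12.93 tcp [0.6604 0.027  0.2377] yaw -172.33 F [ 0.4 -0.3 -0.9] gap 0.0093
slide mm [32.9  0.1 55.7] turn deg [-0.01  0.01  0.67] q [-0.08  0.49  0.3   1.38 -0.   -0.21]
```

Emit:
jog_arm(moves=[{"fingers":1,"slide":[18,0,5],"angular":[0,0,0.7]},{"fingers":1,"slide":[33,0,20],"angular":[0,0,0.7]},{"fingers":1,"slide":[33,0,45],"angular":[0,0,0.7]},{"fingers":1,"slide":[33,0,56],"angular":[0,0,0.7]},{"fingers":1,"slide":[33,0,56],"angular":[0,0,0.7]},{"fingers":1,"slide":[33,0,56],"angular":[0,0,0.7]},{"fingers":1,"slide":[33,0,56],"angular":[0,0,0.7]},{"fingers":1,"slide":[33,0,56],"angular":[0,0,0.7]}])

```text
clock: 13.6
tcp_pos: [0.6294, 0.0215, 0.1827]
orientation: [0.001, -0.06, 0.998, -0.0]
wrist_force: [-0.5, -0.7, -0.5]
finger_gap: 0.0093
grip_force: 78.2
```

```bash
python3 go.py 0.6278 0.0227 0.175 187
```

```text
clock 13.6 tcp [0.6294 0.0215 0.1827] yaw -173.1 F [-0.5 -0.7 -0.5] gap 0.0093
slide mm [1.4 1.3 7.6] turn deg [-0.03  0.13 -0.1 ] q [-0.09  0.44  0.08  1.21 -0.   -0.21]
```

Emit:
jog_arm(moves=[{"fingers":1,"slide":[1.4,1.2,0],"angular":[0,0,0]},{"fingers":1,"slide":[1.4,1.2,0],"angular":[0,0,0]},{"fingers":1,"slide":[1.4,1.2,0],"angular":[0,0,0]},{"fingers":1,"slide":[1.4,1.2,0],"angular":[0,0,0]}])

```text
clock: 13.93
tcp_pos: [0.6268, 0.0225, 0.1815]
orientation: [0.0, -0.06, 0.998, -0.0]
wrist_force: [-0.0, -0.2, -0.0]
finger_gap: 0.0094
grip_force: 78.2
```

```bash
python3 go.py 0.6278 0.0227 0.175 187
```

```text
clock 13.93 tcp [0.6268 0.0225 0.1815] yaw -173.12 F [-0.  -0.2 -0. ] gap 0.0094
slide mm [-1.   0.1  6.5] turn deg [-0.01  0.02 -0.12] q [-0.09  0.44  0.08  1.21 -0.   -0.21]
```

Emit:
jog_arm(moves=[{"fingers":1,"slide":[-0.7,0,0],"angular":[0,0,0]},{"fingers":1,"slide":[-0.7,0,2],"angular":[0,0,0]},{"fingers":1,"slide":[-0.7,0,4],"angular":[0,0,0]},{"fingers":1,"slide":[-0.7,0,6],"angular":[0,0,0]},{"fingers":1,"slide":[-0.7,0,8],"angular":[0,0,0]},{"fingers":1,"slide":[-0.7,0,10],"angular":[0,0,0]},{"fingers":1,"slide":[-0.7,0,10],"angular":[0,0,0]}])

```text
clock: 14.52
tcp_pos: [0.627, 0.0226, 0.1706]
orientation: [-0.001, -0.06, 0.998, 0.0]
wrist_force: [-0.2, 0.0, -0.9]
finger_gap: 0.0091
grip_force: 78.2
```

```bash
python3 go.py 0.6278 0.0227 0.175 187; python3 -c "
from h import *
for i in range(3):
  s=get_state(); print(s['tcp_pos'],s['wrist_force']); read_camera('top')"
```

```text
clock 14.52 tcp [0.627  0.0226 0.1706] yaw -173.12 F [-0.2  0.  -0.9] gap 0.0091
slide mm [-0.8 -0.  -4.4] turn deg [ 0.01 -0.06 -0.12] q [-0.09  0.44  0.06  1.19 -0.   -0.21]
[0.62700919 0.0226091  0.17056335] [-0.16324986  0.00960979 -0.92066433]
[0.62710573 0.02260824 0.17086713] [ 0.39970258 -0.35943085 -1.07628435]
[0.62726241 0.0225779  0.17107748] [-0.83938207  0.05105436 -0.24647371]
```

There's no force with the tip about 4.5 mm below the plate face, so the key has entered the slot. I'll go on down with small wiggles.

Emit:
jog_arm(moves=[{"fingers":1,"slide":[0,0,2],"angular":[0,0,0]},{"fingers":1,"slide":[0,0,4],"angular":[0,0,0]},{"fingers":1,"slide":[0,0.5,5.5],"angular":[0,0,0]},{"fingers":1,"slide":[0,-0.5,7],"angular":[0,0,0]},{"fingers":1,"slide":[0,0.7,8],"angular":[0,0,0]},{"fingers":1,"slide":[0,-0.7,9],"angular":[0,0,0]},{"fingers":1,"slide":[0,0.8,10],"angular":[0,0,0]},{"fingers":1,"slide":[0,-0.8,11],"angular":[0,0,0]},{"fingers":1,"slide":[0,0.8,12],"angular":[0,0,0]},{"fingers":1,"slide":[0,0,12],"angular":[0,0,0]}])

```text
clock: 15.5
tcp_pos: [0.6278, 0.022, 0.16]
orientation: [0.001, -0.06, 0.998, -0.001]
wrist_force: [0.1, -3.3, 1.8]
finger_gap: 0.0087
grip_force: 78.7
```

```bash
python3 go.py 0.6278 0.0227 0.149 187
```

```text
clock 15.5 tcp [0.6278 0.022  0.16  ] yaw -173.14 F [ 0.1 -3.3  1.8] gap 0.0087
slide mm [-0.   0.7 11. ] turn deg [-0.1   0.07 -0.14] q [-0.09  0.45  0.04  1.16 -0.   -0.21]
```

Emit:
jog_arm(moves=[{"fingers":1,"slide":[0,1,1],"angular":[0,0,0]},{"fingers":1,"slide":[0,-0.8,2],"angular":[0,0,0]},{"fingers":1,"slide":[0,1,3],"angular":[0,0,0]},{"fingers":1,"slide":[0,-0.8,4],"angular":[0,0,0]},{"fingers":1,"slide":[0,1,5],"angular":[0,0,0]},{"fingers":1,"slide":[0,-0.8,6],"angular":[0,0,0]},{"fingers":1,"slide":[0,1,7],"angular":[0,0,0]},{"fingers":1,"slide":[0,0,7],"angular":[0,0,0]}])

```text
clock: 16.17
tcp_pos: [0.6283, 0.0232, 0.1533]
orientation: [0.001, -0.06, 0.998, 0.0]
wrist_force: [-0.4, 1.6, 5.8]
finger_gap: 0.0092
grip_force: 79.2
```

```bash
python3 go.py 0.6278 0.0227 0.149 187
```

```text
clock 16.17 tcp [0.6283 0.0232 0.1533] yaw -173.09 F [-0.4  1.6  5.8] gap 0.0092
slide mm [ 0.6 -0.4  4.3] turn deg [ 0.04  0.16 -0.09] q [-0.09  0.45  0.03  1.15  0.   -0.21]
```

Going in well. About 4 mm remain, plus a little extra press to seat the collar.

Emit:
jog_arm(moves=[{"fingers":1,"slide":[0,0.8,1],"angular":[0,0,0]},{"fingers":1,"slide":[0,-0.8,2],"angular":[0,0,0]},{"fingers":1,"slide":[0,0.8,3],"angular":[0,0,0]},{"fingers":1,"slide":[0,-0.8,4],"angular":[0,0,0]},{"fingers":1,"slide":[0,0.8,5],"angular":[0,0,0]},{"fingers":1,"slide":[0,-0.8,5.5],"angular":[0,0,0]},{"fingers":1,"slide":[0,0,5.5],"angular":[0,0,0]},{"fingers":1,"slide":[0,0,5.5],"angular":[0,0,0]}])

```text
clock: 16.83
tcp_pos: [0.6283, 0.0231, 0.1489]
orientation: [0.002, -0.06, 0.998, 0.0]
wrist_force: [-1.5, -0.4, 11.9]
finger_gap: 0.0092
grip_force: 80.1
```

```bash
python3 go.py 0.6278 0.0227 0.149 187
```

```text
clock 16.83 tcp [0.6283 0.0231 0.1489] yaw -173.09 F [-1.5 -0.4 11.9] gap 0.0092
slide mm [ 0.5 -0.3 -0.1] turn deg [ 0.03  0.19 -0.09] q [-0.09  0.45  0.02  1.14  0.   -0.21]
```

Emit:
jog_arm(moves=[{"fingers":1,"slide":[0,0.8,0.7],"angular":[0,0,0]},{"fingers":1,"slide":[0,-0.8,1.2],"angular":[0,0,0]},{"fingers":1,"slide":[0,0.8,1.5],"angular":[0,0,0]},{"fingers":1,"slide":[0,-0.8,1.5],"angular":[0,0,0]},{"fingers":1,"slide":[0,0,1.5],"angular":[0,0,0]},{"fingers":1,"slide":[0,0,1.5],"angular":[0,0,0]}])

```text
clock: 17.33
tcp_pos: [0.6283, 0.0231, 0.1488]
orientation: [0.002, -0.06, 0.998, 0.0]
wrist_force: [-4.1, -1.8, 18.9]
finger_gap: 0.0085
grip_force: 81.2
```

The key is seated: 7 N more moved it no further, and the height matches. I'll ease the press a little and turn clockwise (+tool z).

Emit:
jog_arm(moves=[{"fingers":1,"slide":[0,0,-1],"angular":[0,0,2]},{"fingers":1,"slide":[0,0,-1.5],"angular":[0,0,6]},{"fingers":1,"slide":[0,0,-1.5],"angular":[0,0,11]},{"fingers":1,"slide":[0,0,-1.5],"angular":[0,0,16]},{"fingers":1,"slide":[0,0,-1.5],"angular":[0,0,21]},{"fingers":1,"slide":[0,0,-1.5],"angular":[0,0,21]}])

```text
clock: 17.83
tcp_pos: [0.6285, 0.0227, 0.1489]
orientation: [0.002, 0.125, 0.992, 0.0]
wrist_force: [-0.7, -1.5, 11.1]
finger_gap: 0.0091
grip_force: 80.1
```

```bash
cat >> go.py <<'E'
print("torque",np.round(s["ft_torque"],3),"grip",s["grip_force"])
E
python3 go.py 0.6283 0.0231 0.149 95
```

```text
clock 17.83 tcp [0.6285 0.0227 0.1489] yaw 165.69 F [-0.7 -1.5 11.1] gap 0.0091
slide mm [ 0.3  0.4 -0.1] turn deg [ 0.17  0.14 70.69] q [-0.09  0.45  0.02  1.14  0.    0.16]
torque [-0.411  0.185  0.008] grip 80.06691813468933
```

Emit:
jog_arm(moves=[{"fingers":1,"slide":[0,0,0],"angular":[0,0,6]},{"fingers":1,"slide":[0,0,0],"angular":[0,0,12]},{"fingers":1,"slide":[0,0,0],"angular":[0,0,18]},{"fingers":1,"slide":[0,0,0],"angular":[0,0,24]},{"fingers":1,"slide":[0,0,0],"angular":[0,0,30]},{"fingers":1,"slide":[0,0,0],"angular":[0,0,36]},{"fingers":1,"slide":[0,0,0],"angular":[0,0,42]},{"fingers":1,"slide":[0,0,0],"angular":[0,0,48]},{"fingers":1,"slide":[0,0,0],"angular":[0,0,54]},{"fingers":1,"slide":[0,0,0],"angular":[0,0,60]}])

```text
clock: 18.67
tcp_pos: [0.6277, 0.0216, 0.1489]
orientation: [0.001, 0.605, 0.796, -0.0]
wrist_force: [-3.6, -5.1, 12.6]
finger_gap: 0.0091
grip_force: 80.3
```

```bash
python3 go.py 0.6283 0.0231 0.149 95
```

```text
clock 18.67 tcp [0.6277 0.0216 0.1489] yaw 105.57 F [-3.6 -5.1 12.6] gap 0.0091
slide mm [ 1.3  1.  -0.2] turn deg [ 0.09  0.14 10.57] q [-0.09  0.45  0.02  1.14 -0.    1.21]
torque [-1.196  0.848  0.064] grip 80.28372287750244
```

Emit:
jog_arm(moves=[{"fingers":1,"slide":[-0.4,-0.4,0],"angular":[0,0,4]},{"fingers":1,"slide":[-0.7,-0.7,0],"angular":[0,0,7]},{"fingers":1,"slide":[-0.7,-0.7,0],"angular":[0,0,10]},{"fingers":1,"slide":[-0.7,-0.7,0],"angular":[0,0,12]},{"fingers":1,"slide":[-0.7,-0.7,0],"angular":[0,0,12]},{"fingers":1,"slide":[-0.7,-0.7,0],"angular":[0,0,12]}])

```text
clock: 19.17
tcp_pos: [0.6275, 0.0214, 0.1489]
orientation: [0.001, 0.683, 0.731, 0.001]
wrist_force: [-2.6, -2.8, 13.0]
finger_gap: 0.0092
grip_force: 80.2
```

```bash
python3 go.py 0.6283 0.0231 0.149 93
```

```text
clock 19.17 tcp [0.6275 0.0214 0.1489] yaw 93.88 F [-2.6 -2.8 13. ] gap 0.0092
slide mm [ 1.6  0.9 -0.1] turn deg [0.15 0.05 0.88] q [-0.09  0.45  0.02  1.14 -0.    1.41]
torque [-0.8    0.607  0.16 ] grip 80.2056348323822
```

Emit:
jog_arm(moves=[{"fingers":1,"slide":[-0.3,-0.3,0],"angular":[0,0,1]},{"fingers":1,"slide":[-0.3,-0.3,0],"angular":[0,0,2]},{"fingers":1,"slide":[-0.3,-0.3,0],"angular":[0,0,2]},{"fingers":1,"slide":[-0.3,-0.3,0],"angular":[0,0,2]}])

```text
clock: 19.5
tcp_pos: [0.6274, 0.0213, 0.1489]
orientation: [0.001, 0.695, 0.719, 0.001]
wrist_force: [-2.2, -1.4, 11.6]
finger_gap: 0.0088
grip_force: 80.1
```

```bash
python3 go.py 0.6283 0.0231 0.149 93
```

```text
clock 19.5 tcp [0.6274 0.0213 0.1489] yaw 91.9 F [-2.2 -1.4 11.6] gap 0.0088
slide mm [ 1.7  1.  -0.1] turn deg [ 0.17  0.02 -1.1 ] q [-0.09  0.45  0.02  1.14  0.    1.44]
torque [-0.561  0.446  0.107] grip 80.12932062149048
```

Emit:
jog_arm(moves=[{"fingers":1,"slide":[0,0,0],"angular":[0,0,2]},{"fingers":1,"slide":[0,0,0],"angular":[0,0,4]},{"fingers":1,"slide":[0,0,0],"angular":[0,0,4]},{"fingers":1,"slide":[0,0,0],"angular":[0,0,4]}])

```text
clock: 19.83
tcp_pos: [0.6273, 0.0213, 0.1489]
orientation: [0.001, 0.72, 0.694, 0.001]
wrist_force: [-2.2, -2.2, 11.7]
finger_gap: 0.0092
grip_force: 80.2
```

```bash
python3 go.py 0.6283 0.0231 0.149 93; python3 -c "
from h import *
for i in range(4): read_camera('wrist'); print(get_state()['ft_torque'])"
```

```text
clock 19.83 tcp [0.6273 0.0213 0.1489] yaw 87.92 F [-2.2 -2.2 11.7] gap 0.0092
slide mm [ 1.8  1.  -0.1] turn deg [ 0.16  0.03 -5.08] q [-0.09  0.45  0.02  1.14 -0.    1.51]
torque [-0.691  0.559  0.291] grip 80.21662831306458
[-0.68013898  0.53383514  0.37893957]
[-0.72063411  0.5644339   0.39478825]
[-0.6601654   0.58906428  0.35997368]
[-0.70265041  0.51525308  0.34400968]
```

The torque is holding steady at about 0.36 Nm, far above the spring's 0.075 Nm, after 99° of tool turn. So the plug is on its stop, with the key seated and gripped. Handing in.

```bash
python3 -c "
from workcell import *
print(hand_in())"
```

```text
the job is handed in; nothing more can be done
None
```

I pushed the drawer shut, pushed the square-headed key in until its collar sat on the lock plate, turned it clockwise to its stop, and handed in with it still gripped and held turned. That it is at the stop I judged from the steady torque, not a picture.

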